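# Start the strainer lid's thread and put the irrigation pump back on line

### The arm

A 6-joint arm with a two-finger parallel gripper is mounted at the origin on the work surface. World frame = base frame: x ahead of the robot, y to its left, z up, the work surface at z = 0. Lengths are in mm, angles in rad, forces in N, time in s.
With the tool pointing down it reaches from about 350 to 975 mm from the base axis. Payload 7.1 kg.
Tool frame: the origin (TCP) lies midway between the tips of the shut fingers; the grasp point (between the pads) lies 19 mm behind it (env.hold_point_z is the distance from the TCP to the grasp point, in mm); z points along the fingers, y is the line along which they close (so a half turn about z gives the same grasp; the last joint's range is limited). The gripper opens to 88 mm and grips with 3 to 60 N. Pads are 20 mm wide; open, the fingers measure 115 mm over their backs; the gripper's body (75 mm by 178 mm) begins 61 mm behind the grasp point.
Start: joints at [-1.278, 0.423, 1.63, -0, 1.089, -0.019], TCP at [191.75, -594.842, 222.675] pointing down, gripper open.
Joint ranges: [-3, 3], [-0.9, 2.11], [0.09, 2.58], [-1.31, 4.45], [0.11, 2.69], [-2.54, 2.54]. Speed limits (rad/s): [2.39, 2.39, 3.01, 3.14, 3.14, 3.14].

### API

Orientations are given as a 3x3 rotation matrix whose columns are the frame's x, y, z axes.
In Python, from workcell import env, viewer gives the robot as it stands.
- The arm moves only by the tool step_arm, never from a script. Its argument "plan" is a list of rows, each an object of numbers: "x", "y", "z": the shift along the tool's x, y, z as a fraction of full scale; "ax", "ay", "az": the turn, a rotation vector about the tool's x, y, z as a fraction of full scale; "fingers": the opening, from -1 (shut) to 1 (fully open), so that 0 is half open. A call has 1 to 20 rows; each row is the pose to reach, as a shift and turn from the pose commanded when the call began, along the tool's axes at that moment; what a row does not reach only later rows make up. Full scale, the value 1, is 150 mm for a shift and 30 degrees for a turn. A row lasts 1/8 s, in which the tool goes at most 62.5 mm and 10.7 degrees, less where a joint would pass 70% of its speed; a pose out of reach is approached as far as the arm can. A call with a number of a shift or a turn outside -1 to 1 is refused whole. A call with a gripper value outside its range is refused whole. The fingers move at their own pace and stop on an object; "force" is the grip in N (left out, the last holds). Time passes only in rows, so rows that repeat a pose let the fingers close. It gives the time, the measured TCP pose, the force, the opening and the grip force at its end, in the units of the state.
- env.read_state(): the state, without advancing time (a new reading comes with each control period).
- viewer.read_camera(name): name is "side" or "top" or "wrist"; returns (picture, depth): 384x512x3 uint8, blue, green, red; 384x512 float32, mm along the optical axis (not along the pixel's ray), 0 where there is no reading.
- viewer.get_calibration(name): a dict with "mtx" (3x3 intrinsics, pixels), "R" (3x3) and "t" (3): a world point X has camera coordinates R X + t. Camera axes: x right, y down, z forward; pixel columns grow to the right and rows downward; lengths in mm; the calibration is good to about 2 mm. A picture is of the moment at which its call begins: read the wrist's pose just before it. get_calibration takes no time and is no camera call; for the wrist camera it gives the pose at the moment of the call.
- env.hand_in(): hands the job in; it is judged then, once.
The state is a dict: "time": time; "q": joint angles; "dq": joint speeds; "effort": joint torques, N m; "tcp_pos": TCP position; "orientation": TCP orientation; "wrist_force": force on the tool from outside, world axes, zero at the start; "ft_torque": the same for the moment, N m; "finger_gap": finger opening in mm; "grasp_force": force on a finger pad.
Only numpy, scipy, OpenCV 4.12 (cv2) and the standard library are available. Lean on these libraries where they do the work, as an engineer would, in place of code of your own. Each camera call takes 0.05 s, during which the arm holds its last target. There are 200 camera calls.

### The job

The strainer lid of the irrigation pump lies loose on its pot, its thread not started. Move the white bottle out of the way of the lid's wings and leave it standing upright on the bench, then turn the lid backward (anticlockwise from above), without lifting it, until it drops into its thread, and forward (clockwise) until it is fully home with its wings in line with the white marks on the pot. Only when the lid is home, switch on the two green toggles by flipping them away from the robot, leaving the black toggles and the other things on the bench as they are.

Things in the scene. Friction and masses are not known exactly. Their poses are not given: they have to be found in the camera images.
- pump: Fixed irrigation pump, black, blue motor. Origin: on the vertical axis of its round strainer pot (140 mm across, flange 156), at bench height; z up. Along +y: volute 148 mm across from y = 105 to 180 mm, then motor 140 mm across to y = 450, all under 180 high. A low white suction pipe leaves the pot to x = 170 mm, under 90 high.
- pump_riser (a point): Top of the pump's white 50 mm discharge pipe, 238 mm up (outside to 270): it stands upright at y = 148 mm in the pump's frame and from here runs level over the motor to y = 375 mm.
- pump_mark (a point): One of the two white index marks on the pot's flange, at x = -83 mm in the pump's frame, 88 mm up; the other is at x = +83 mm. With the lid home its wings lie over the marks.
- pump_thread (a point): On the pot's axis at 123 mm height, level with the lands: the neck has a right-hand thread with three equal starts, under the lid's skirt. The lid's three lugs rest on level lands at first. Forward they soon butt against blunt ends and go no farther; backward they fall 14 mm off the lands into the entries; forward from there they run under the lands down to a stop.
- lid: Orange screw lid, loose on the pot, 150 mm across, 0.35 to 0.5 kg, clear in the middle. Origin: on its axis at the skirt's lower edge, z up; top at z = 38 mm. In the pump's frame the origin is 123 mm up at first, about 109 once dropped, about 103 home. Lid yaw minus pump yaw: 0.06 to 0.72 rad at first, grows backward, drops at about 1.15, blocked beyond 1.6; home at a firm stop, 0.02 to 0.05.
- lid_wing (a point): On the lid's -x wing, 90 mm from the axis, at half the wing's height. Two upright wings stand on the top along the lid's x axis, 14 mm thick, z = 38 to 72 mm, each from 28 to 95 mm from the axis, the middle between them free. Home, this wing is over point pump_mark. Turning the lid takes only friction, about 0.1 N m; one wing or both may be pushed.
- bottle: White round bottle of plant feed, green band, blue cap, 0.22 to 0.42 kg, standing beside the pot where the lid's -x wing hits it when turned backward (wings sweep 95 mm from the axis). 60 mm across up to 188 mm height, then a 32 mm neck (204 to 220 mm) and a 36 mm round cap (220 to 246 mm). Origin: centre of its foot; z up.
- panel: Fixed grey control box, 115 mm (x) by 245 mm (y) by 60 mm high, front to -x, its row of five toggles along its y axis, 40 mm apart, in an order that varies. Origin: centre of its underside.
- sw_green1 (a joint): Green toggle: 0 = off (leans 26 degrees to the box's front, -x), 0.9 rad = on (leans to the far side, +x). Stiff enough to stay anywhere; about 1.5 N at the tip.
- sw_green1_tip (a point): Centre of the round tip of this green toggle (grip 15 mm thick, tip centre 46 mm from its pivot, which lies 66 mm above the bench; at off the tip is 107 mm high and 20 mm to the front of the pivot, at on 20 mm beyond it).
- sw_green2 (a joint): The other green toggle, the same.
- sw_green2_tip (a point): Centre of the round tip of the other green toggle.
- sw_black1 (a joint): Black toggle, to be left as it is: off (0) at the start. Same make and joint values as the green ones.
- sw_black1_tip (a point): Centre of the round tip of this black toggle.
- sw_black2 (a joint): Black toggle, to be left as it is: off (0) at the start. Same make and joint values as the green ones.
- sw_black2_tip (a point): Centre of the round tip of this black toggle.
- sw_black3 (a joint): Black toggle, to be left as it is: on (0.9 rad) at the start. Same make and joint values as the green ones.
- sw_black3_tip (a point): Centre of the round tip of this black toggle.
- mug: Bystander: white plastic measuring mug, 72 mm across, 100 mm high, handle 33 mm out at its +y. Origin: centre of its underside.
- pots: Bystander: stack of terracotta pots, 106 mm across, 125 mm high. Origin: centre of its underside.
- trowel: Bystander: trowel with wooden handle lying on the bench, 240 mm long along its x, blade 65 mm wide to +x, 20 mm high. Origin: its middle, on the bench.
- jar: Bystander: yellow-banded jar of grease, 60 mm across, 65 mm high. Origin: centre of its underside.
- brush: Bystander: blue brush lying on the bench, 190 mm long along its x, 42 mm wide, 20 mm high. Origin: its middle, on the bench.

How it is judged:
By the outcome, as a careful person would: the job done as asked, in the order asked, and still so for the second after the job is handed in, with the robot touching nothing.
It also fails if it takes over 67 s, if anything falls off the work surface, if the arm or the gripper's body presses on something with over 40 N, if the wrist force passes 120 N, or if a joint passes its speed limit or range.

## Working session

There is one attempt and no reset: what is moved stays moved. The work goes in short steps, Python scripts to look and compute and a tool call to move; the robot and the scene stay as the last step left them, time stands still between calls to the robot, and variables do not carry over. Pictures are saved under pics/ and viewed, at most 10 in all, crops included, and the job is handed in when it is done.

Besides the shell and the picture viewer there is one more tool, called as name([rows], argument=value, ...), one row to a line, values as JSON. step_arm: Moves the arm, as the interface text tells. Its arguments: {"type":"object","properties":{"plan":{"type":"array"},"force":{"type":"number"}},"required":["plan"]}

```bash
mkdir -p pics
cat > h.py <<'E'
import numpy as np, cv2
from workcell import env, viewer
def shot(n,tag):
    c=viewer.get_calibration(n); im,d=viewer.read_camera(n)
    cv2.imwrite(f'pics/{tag}.png',im); np.savez(f'pics/{tag}.npz',im=im,d=d,K=c['mtx'],R=c['R'],t=np.ravel(c['t']))
    return im,d
def cloud(tag):
    f=np.load(f'pics/{tag}.npz'); d=f['d']; v,u=np.mgrid[:d.shape[0],:d.shape[1]]
    p=np.stack([u,v,np.ones_like(u)],-1)@np.linalg.inv(f['K']).T*d[...,None]
    P=(p-f['t'])@f['R']; P[d<=0]=np.nan
    return f['im'],P
def proj(tag,X):
    f=np.load(f'pics/{tag}.npz'); p=(np.atleast_2d(X)@f['R'].T+f['t'])@f['K'].T; return p[:,:2]/p[:,2:]
E
python3 - <<'E'
from h import *
a,_=shot('top','top0'); b,_=shot('side','side0')
v=np.vstack([a,b]); cv2.imwrite('pics/both0.png',cv2.resize(v,None,fx=.78,fy=.78))
s=env.read_state(); print(s['time'],s['orientation'])
E
```

```text
0.1 [[ 9.51780788e-01  3.06778656e-01 -4.34349759e-04]
 [ 3.06778963e-01 -9.51779881e-01  1.31352188e-03]
 [-1.04448836e-05 -1.38343426e-03 -9.99999043e-01]]
```

View pics/both0.png

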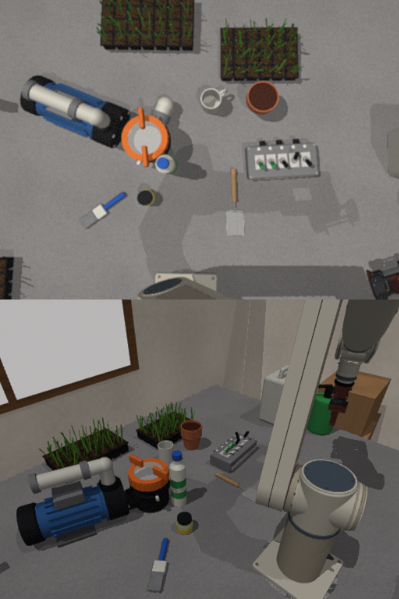

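The top view shows the pump at the left with the lid around (185,178) full-res, the bottle just right-below it at about (212,210), and the panel at around (362,205). I'll enlarge that region and measure.

Run:
```python
from h import *
im,P=cloud('top0')
c=im[100:290,130:430]; cv2.imwrite('pics/crop0.png',cv2.resize(c,None,fx=2.66,fy=2.66,interpolation=cv2.INTER_CUBIC))
hsv=cv2.cvtColor(im,cv2.COLOR_BGR2HSV)
def reg(name,m,lo,hi):
    m=m&(P[...,2]>lo)&(P[...,2]<hi); Q=P[m]; print(name,len(Q),np.median(Q,0).round(1) if len(Q) else '', Q.min(0).round() if len(Q) else '',Q.max(0).round() if len(Q) else '')
    return Q
org=(hsv[...,0]>4)&(hsv[...,0]<18)&(hsv[...,1]>180)
box=np.zeros_like(org); box[100:230,140:230]=1
Q=reg('lidtop',org&box,150,168)
(cx,cy),r=cv2.minEnclosingCircle(Q[:,:2].astype(np.float32)); print('lid circ',cx,cy,r)
W=reg('wings',org&box,180,205)
d=W[:,:2]-[cx,cy]; u,s,vt=np.linalg.svd(d-0*d.mean(0)); print('wing dir',np.arctan2(*vt[0][::-1]),'mean',W.mean(0))
blue=(hsv[...,0]>95)&(hsv[...,0]<125)&(hsv[...,1]>120)&box
B=reg('cap',blue,235,255); 
if len(B): print((B.min(0)+B.max(0))/2)
p=np.zeros_like(org); p[170:240,305:420]=1
T=P[p&(P[...,2]>50)&(P[...,2]<66)]; print('panel',cv2.minAreaRect(T[:,:2].astype(np.float32)))
f=np.load('pics/top0.npz'); print('cam',-f['R'].T@f['t'])
w=np.zeros_like(org);w[90:240,20:190]=1
M=reg('riser',(hsv[...,1]<60)&(hsv[...,2]>120)&w,255,280); print(cv2.minAreaRect(M[:,:2].astype(np.float32)))
```

```text
lidtop 982 [569.7 122.9 161.6] [497.  61. 150.] [643. 210. 168.]
lid circ 572.8434448242188 135.7497100830078 75.9085464477539
wings 278 [571.  134.7 194.4] [481. 118. 181.] [665. 151. 201.]
wing dir -3.014322113779062 mean [571.06901148 134.67458225 193.85727737]
cap 161 [487.8  64.  246.6] [474.  48. 241.] [504.  81. 252.]
[488.79965949  64.35885782 246.21715183]
panel ((510.8271484375, -329.7810974121094), (115.13212585449219, 246.7194061279297), 4.523414611816406)
cam [ 444.46927421  -75.76775655 1307.0656034 ]
riser 1442 [660.8 370.3 261.6] [604. 252. 255.] [716. 489. 273.]
((661.4613647460938, 370.3598327636719), (249.48703002929688, 43.520389556884766), 69.52739715576172)
```

View pics/crop0.png

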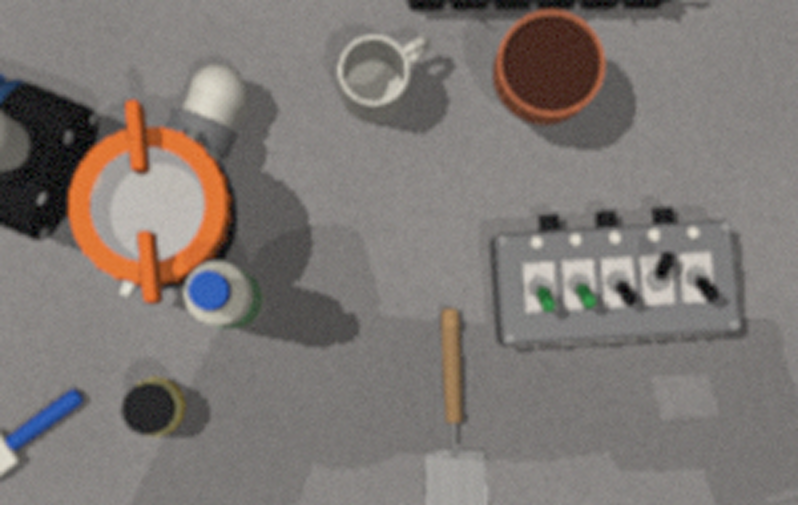

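The crop shows: lid centre at crop (148,205), bottle cap at (210,292), left mark at (128,288), and green toggles as the two leftmost at (543,298) and (585,295). The 4th toggle from the left, a black one, is on. In world terms:

| Item | Position or yaw |
|---|---|
| Lid | (572,135) |
| Pump yaw | about -0.36 |
| Lid yaw | about 0.13 (relative 0.49, plausible) |
| Bottle | (489,64) |
| Panel | (511,-330), yaw 0.08 |

Now I'll move to the bottle.

step_arm([
  {"z": -0.5, "x": 0.2, "y": -0.2, "fingers": 1},
  {"x": 0.81, "y": -0.89, "z": -0.5},
  {"x": 0.81, "y": -0.89, "z": -0.5},
  {"x": 0.81, "y": -0.89, "z": -0.5},
  {"x": 0.81, "y": -0.89, "z": -0.5},
])

```text
schema error: expected keys x, y, z, ax, ay, az, fingers
```

step_arm([
  {"x": 0.81, "y": -0.89},
  {"x": 0.81, "y": -0.89},
  {"x": 0.81, "y": -0.89},
  {"x": 0.81, "y": -0.89},
])

```text
schema error: expected keys x, y, z, ax, ay, az, fingers
```

step_arm([
  {"x": 0.81, "y": -0.89},
  {"x": 0.81, "y": -0.89},
  {"x": 0.81, "y": -0.89},
  {"x": 0.81, "y": -0.89},
])

```text
schema error: expected keys x, y, z, ax, ay, az, fingers
```

step_arm([
  {"x": 0.81, "y": -0.89},
  {"x": 0.81, "y": -0.89},
  {"x": 0.81, "y": -0.89},
  {"x": 0.81, "y": -0.89},
  {"x": 0.81, "y": -0.89},
  {"x": 0.81, "y": -0.89},
])

```text
schema error: expected keys x, y, z, ax, ay, az, fingers
```

All keys are required.

step_arm([
  {"x": 0.2, "y": -0.2, "z": -0.5, "ax": 0, "ay": 0, "az": 0, "fingers": 1},
  {"x": 0.81, "y": -0.89, "z": -0.5, "ax": 0, "ay": 0, "az": 0, "fingers": 1},
  {"x": 0.81, "y": -0.89, "z": -0.5, "ax": 0, "ay": 0, "az": 0, "fingers": 1},
  {"x": 0.81, "y": -0.89, "z": -0.5, "ax": 0, "ay": 0, "az": 0, "fingers": 1},
  {"x": 0.81, "y": -0.89, "z": -0.5, "ax": 0, "ay": 0, "az": 0, "fingers": 1},
])

```text
time: 0.72
tcp_pos: [267.0, -429.2, 298.0]
orientation: [[0.951, 0.309, 0.0], [0.309, -0.951, -0.0], [0.0, 0.0, -1.0]]
wrist_force: [0.3, -0.7, -1.0]
finger_gap: 88.2
grasp_force: 0.0
```

step_arm([
  {"x": 0.81, "y": -0.89, "z": 0, "ax": 0, "ay": 0, "az": 0, "fingers": 1},
  {"x": 0.81, "y": -0.89, "z": 0, "ax": 0, "ay": 0, "az": 0, "fingers": 1},
  {"x": 0.81, "y": -0.89, "z": 0, "ax": 0, "ay": 0, "az": 0, "fingers": 1},
  {"x": 0.81, "y": -0.89, "z": 0, "ax": 0, "ay": 0, "az": 0, "fingers": 1},
])

```text
time: 1.23
tcp_pos: [342.0, -264.5, 297.4]
orientation: [[0.951, 0.311, -0.0], [0.311, -0.951, 0.0], [-0.0, -0.0, -1.0]]
wrist_force: [-0.7, -0.0, 0.0]
finger_gap: 87.9
grasp_force: 0.0
```

step_arm([
  {"x": 0.81, "y": -0.89, "z": 0, "ax": 0, "ay": 0, "az": 0, "fingers": 1},
  {"x": 0.81, "y": -0.89, "z": 0, "ax": 0, "ay": 0, "az": 0, "fingers": 1},
  {"x": 0.81, "y": -0.89, "z": 0, "ax": 0, "ay": 0, "az": 0, "fingers": 1},
  {"x": 0.81, "y": -0.89, "z": 0, "ax": 0, "ay": 0, "az": 0, "fingers": 1},
])

```text
time: 1.72
tcp_pos: [417.3, -100.7, 297.5]
orientation: [[0.951, 0.311, 0.0], [0.311, -0.951, -0.0], [0.0, 0.0, -1.0]]
wrist_force: [-0.9, 0.8, -0.3]
finger_gap: 88.0
grasp_force: 0.0
```

step_arm([
  {"x": 0.81, "y": -0.6, "z": 0, "ax": 0, "ay": 0, "az": 0, "fingers": 1},
  {"x": 0.81, "y": -0.6, "z": 0, "ax": 0, "ay": 0, "az": 0, "fingers": 1},
  {"x": 0.81, "y": -0.6, "z": 0, "ax": 0, "ay": 0, "az": 0, "fingers": 1},
  {"x": 0.81, "y": -0.6, "z": 0, "ax": 0, "ay": 0, "az": 0, "fingers": 1},
  {"x": 0.81, "y": -0.6, "z": 0, "ax": 0, "ay": 0, "az": 0, "fingers": 1},
])

```text
time: 2.35
tcp_pos: [503.5, 19.1, 297.2]
orientation: [[0.952, 0.305, -0.001], [0.305, -0.952, -0.001], [-0.001, 0.0, -1.0]]
wrist_force: [-0.5, -0.1, -0.2]
finger_gap: 87.9
grasp_force: 0.0
```

Run:
```python
from h import *
im,_=shot('wrist','w1'); im,P=cloud('w1')
hsv=cv2.cvtColor(im,cv2.COLOR_BGR2HSV)
z=P[...,2]
blue=(hsv[...,0]>95)&(hsv[...,0]<125)&(hsv[...,1]>100)&(z>230)&(z<260)
Q=P[blue]; print('cap',len(Q)); 
if len(Q): print(cv2.minEnclosingCircle(Q[:,:2].astype(np.float32)),np.median(Q,0))
org=(hsv[...,0]>3)&(hsv[...,0]<18)&(hsv[...,1]>170)
W=P[org&(z>185)&(z<205)]; print('wing',len(W),W.mean(0) if len(W) else '')
t=P[org&(z>150)&(z<170)]; A=np.c_[2*t[:,:2],np.ones(len(t))]
if len(W): print(cv2.minAreaRect(W[:,:2].astype(np.float32)))
print('proj cap',proj('w1',[489,64,246]))
```

```text
cap 1916
((491.1059875488281, 65.42292022705078), 17.959964752197266) [493.55391205  64.83542334 246.91553127]
wing 1933 [546.3840432  130.95741326 194.39633452]
((554.058349609375, 133.816650390625), (144.46286010742188, 14.385043144226074), 7.339249134063721)
proj cap [[197.13185851 209.49861747]]
```

View pics/w1.png

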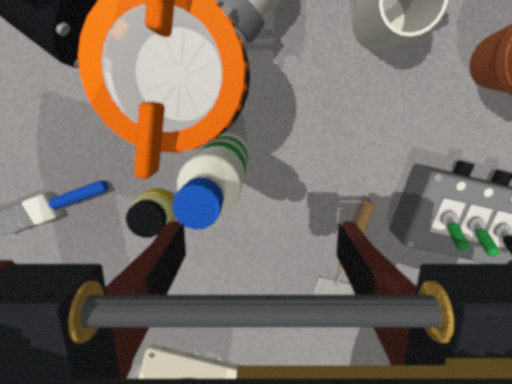

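Wrist view: cap at pixel (198,203), which gives world (491,65) with radius 18, as expected. The lid wing at (148,138) gives yaw 0.128.

step_arm([
  {"x": 0.01, "y": -0.32, "z": 0, "ax": 0, "ay": 0, "az": 0, "fingers": 1},
  {"x": 0.01, "y": -0.32, "z": 0, "ax": 0, "ay": 0, "az": 0, "fingers": 1},
  {"x": 0.01, "y": -0.32, "z": 0, "ax": 0, "ay": 0, "az": 0, "fingers": 1},
  {"x": 0.01, "y": -0.32, "z": 0.25, "ax": 0, "ay": 0, "az": 0, "fingers": 1},
  {"x": 0.01, "y": -0.32, "z": 0.5, "ax": 0, "ay": 0, "az": 0, "fingers": 1},
  {"x": 0.01, "y": -0.32, "z": 0.55, "ax": 0, "ay": 0, "az": 0, "fingers": 1},
  {"x": 0.01, "y": -0.32, "z": 0.55, "ax": 0, "ay": 0, "az": 0, "fingers": 1},
  {"x": 0.01, "y": -0.32, "z": 0.55, "ax": 0, "ay": 0, "az": 0, "fingers": -0.5},
  {"x": 0.01, "y": -0.32, "z": 0.55, "ax": 0, "ay": 0, "az": 0, "fingers": -1},
  {"x": 0.01, "y": -0.32, "z": 0.55, "ax": 0, "ay": 0, "az": 0, "fingers": -1},
  {"x": 0.01, "y": -0.32, "z": 0.55, "ax": 0, "ay": 0, "az": 0, "fingers": -1},
  {"x": 0.01, "y": -0.32, "z": 0.55, "ax": 0, "ay": 0, "az": 0, "fingers": -1},
  {"x": 0.01, "y": -0.32, "z": 0.55, "ax": 0, "ay": 0, "az": 0, "fingers": -1},
], force=30)

```text
time: 4.03
tcp_pos: [490.6, 67.2, 215.2]
orientation: [[0.952, 0.307, 0.0], [0.307, -0.952, -0.0], [0.0, 0.0, -1.0]]
wrist_force: [-0.2, -0.4, 0.4]
finger_gap: 35.5
grasp_force: 30.0
```

step_arm([
  {"x": 0, "y": 0, "z": -0.07, "ax": 0, "ay": 0, "az": 0, "fingers": -1},
  {"x": 0, "y": 0, "z": -0.13, "ax": 0, "ay": 0, "az": 0, "fingers": -1},
  {"x": -0.03, "y": 0.08, "z": -0.13, "ax": 0, "ay": 0, "az": 0, "fingers": -1},
  {"x": -0.09, "y": 0.22, "z": -0.13, "ax": 0, "ay": 0, "az": 0, "fingers": -1},
  {"x": -0.16, "y": 0.4, "z": -0.13, "ax": 0, "ay": 0, "az": 0, "fingers": -1},
  {"x": -0.23, "y": 0.58, "z": -0.13, "ax": 0, "ay": 0, "az": 0, "fingers": -1},
  {"x": -0.29, "y": 0.73, "z": -0.13, "ax": 0, "ay": 0, "az": 0, "fingers": -1},
  {"x": -0.33, "y": 0.83, "z": -0.13, "ax": 0, "ay": 0, "az": 0, "fingers": -1},
  {"x": -0.35, "y": 0.88, "z": -0.13, "ax": 0, "ay": 0, "az": 0, "fingers": -1},
  {"x": -0.35, "y": 0.88, "z": -0.13, "ax": 0, "ay": 0, "az": 0, "fingers": -1},
  {"x": -0.35, "y": 0.88, "z": -0.13, "ax": 0, "ay": 0, "az": 0, "fingers": -1},
  {"x": -0.35, "y": 0.88, "z": -0.08, "ax": 0, "ay": 0, "az": 0, "fingers": -1},
  {"x": -0.35, "y": 0.88, "z": -0.04, "ax": 0, "ay": 0, "az": 0, "fingers": -1},
])

```text
time: 5.65
tcp_pos: [480.9, -74.0, 220.5]
orientation: [[0.952, 0.307, -0.0], [0.307, -0.952, 0.0], [-0.0, -0.0, -1.0]]
wrist_force: [0.3, -0.3, -4.2]
finger_gap: 35.3
grasp_force: 30.0
```

Run:
```python
from h import *
im,_=shot('side','s2'); 
p=proj('s2',[480,-75,100])[0].astype(int); print(p)
c=im[max(0,p[1]-110):p[1]+110,max(0,p[0]-150):p[0]+150]; cv2.imwrite('pics/s2c.png',cv2.resize(c,None,fx=2.2,fy=2.2))
s=env.read_state(); print(s['finger_gap'],s['tcp_pos'],s['wrist_force'])
```

```text
[261 215]
35.591095518374814 [480.42238197 -74.01662239 219.78640916] [ 0.14676285  0.26244184 -4.18750754]
```

View pics/s2c.png

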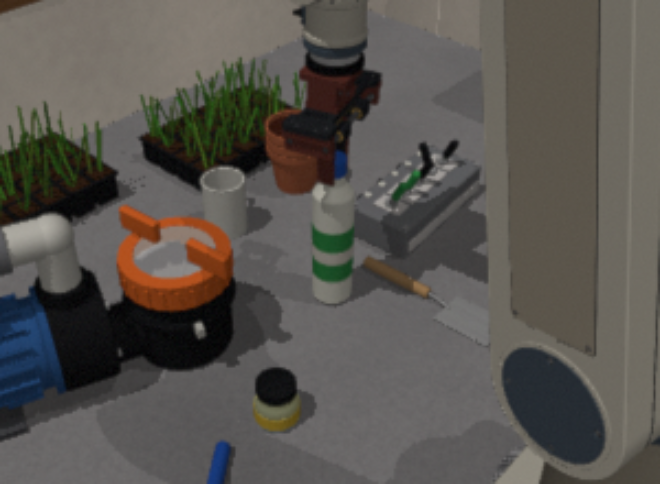

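The bottle hangs upright at crop (333,240), clear of everything. I'll set it down.

step_arm([
  {"x": 0, "y": 0, "z": 0.02, "ax": 0, "ay": 0, "az": 0, "fingers": -1},
  {"x": 0, "y": 0, "z": 0.035, "ax": 0, "ay": 0, "az": 0, "fingers": -1},
  {"x": 0, "y": 0, "z": 0.035, "ax": 0, "ay": 0, "az": 0, "fingers": -1},
], force=15)

```text
time: 6.08
tcp_pos: [481.0, -74.5, 215.8]
orientation: [[0.952, 0.307, -0.0], [0.307, -0.952, 0.0], [-0.0, -0.0, -1.0]]
wrist_force: [0.4, 0.1, -4.7]
finger_gap: 35.6
grasp_force: 15.0
```

step_arm([
  {"x": 0, "y": 0, "z": 0.005, "ax": 0, "ay": 0, "az": 0, "fingers": -1},
  {"x": 0, "y": 0, "z": 0.01, "ax": 0, "ay": 0, "az": 0, "fingers": -1},
  {"x": 0, "y": 0, "z": 0.01, "ax": 0, "ay": 0, "az": 0, "fingers": -1},
], force=15)

```text
time: 6.45
tcp_pos: [481.7, -74.6, 215.2]
orientation: [[0.952, 0.307, 0.002], [0.307, -0.952, -0.0], [0.001, 0.001, -1.0]]
wrist_force: [-1.2, -0.1, 4.0]
finger_gap: 35.4
grasp_force: 15.0
```

step_arm([
  {"x": 0, "y": 0, "z": 0.01, "ax": 0, "ay": 0, "az": 0, "fingers": 0},
  {"x": 0, "y": 0, "z": 0, "ax": 0, "ay": 0, "az": 0, "fingers": 0.6},
  {"x": 0, "y": 0, "z": 0, "ax": 0, "ay": 0, "az": 0, "fingers": 0.6},
  {"x": 0, "y": 0, "z": -0.1, "ax": 0, "ay": 0, "az": 0, "fingers": 0.6},
  {"x": 0, "y": 0, "z": -0.3, "ax": 0, "ay": 0, "az": 0, "fingers": 0.6},
  {"x": 0, "y": 0, "z": -0.6, "ax": 0, "ay": 0, "az": 0, "fingers": 0.6},
  {"x": 0.1, "y": -0.2, "z": -0.6, "ax": 0, "ay": 0, "az": 0, "fingers": 0.6},
  {"x": 0.3, "y": -0.6, "z": -0.6, "ax": 0, "ay": 0, "az": 0, "fingers": 0.6},
  {"x": 0.3, "y": -0.6, "z": -0.6, "ax": 0, "ay": 0, "az": 0, "fingers": 0.6},
])

```text
time: 7.58
tcp_pos: [496.7, 27.8, 305.6]
orientation: [[0.951, 0.311, 0.002], [0.311, -0.951, 0.001], [0.002, -0.0, -1.0]]
wrist_force: [-0.0, -0.1, -0.1]
finger_gap: 70.1
grasp_force: 0.0
```

step_arm([
  {"x": 0.3, "y": -0.62, "z": 0, "ax": 0, "ay": 0, "az": 0.35, "fingers": 0.6},
  {"x": 0.3, "y": -0.62, "z": 0, "ax": 0, "ay": 0, "az": 0.35, "fingers": 0.3},
  {"x": 0.3, "y": -0.62, "z": 0, "ax": 0, "ay": 0, "az": 0.35, "fingers": 0},
  {"x": 0.3, "y": -0.62, "z": 0, "ax": 0, "ay": 0, "az": 0.35, "fingers": 0},
  {"x": 0.3, "y": -0.62, "z": 0, "ax": 0, "ay": 0, "az": 0.35, "fingers": 0},
])

```text
time: 8.2
tcp_pos: [510.5, 125.9, 304.6]
orientation: [[0.992, 0.127, -0.0], [0.127, -0.992, -0.0], [-0.0, 0.0, -1.0]]
wrist_force: [-0.0, -0.5, 0.2]
finger_gap: 44.2
grasp_force: 0.0
```

Run:
```python
from h import *
im,_=shot('top','t3'); im,P=cloud('t3'); hsv=cv2.cvtColor(im,cv2.COLOR_BGR2HSV)
m=(hsv[...,0]>95)&(hsv[...,0]<125)&(hsv[...,1]>120)&(P[...,2]>235)&(P[...,2]<256); Q=P[m]; print('cap',len(Q),(Q.min(0)+Q.max(0))/2)
shot('wrist','w3'); im,P=cloud('w3'); hsv=cv2.cvtColor(im,cv2.COLOR_BGR2HSV);z=P[...,2]
W=P[(hsv[...,0]>3)&(hsv[...,0]<18)&(hsv[...,1]>170)&(z>185)&(z<205)]
print(len(W),cv2.minAreaRect(W[:,:2].astype(np.float32)))
m=(hsv[...,0]>3)&(hsv[...,0]<18)&(hsv[...,1]>170)&(z>150)&(z<168); t=P[m][:,:2]; print('lid',cv2.minEnclosingCircle(t.astype(np.float32)),P[m][:,2].mean())
s=env.read_state(); print(s['tcp_pos'],s['q'],s['finger_gap'])
```

```text
cap 151 [479.72638499 -76.63458932 246.66264122]
2200 ((572.2001953125, 136.72183227539062), (181.82264709472656, 13.989164352416992), 7.105081558227539)
lid ((589.6820678710938, 159.81651306152344), 104.03443908691406) 162.14998563618252
[510.57139914 126.08019169 304.58351282] [ 2.19565782e-01  1.85854487e-01  1.76433549e+00 -1.81364835e-04
  1.19138430e+00  1.66341974e+00] 43.802833054892034
```

Bottle stands upright at (480,-77). Lid centre is (572,137). Lowering fingers to straddle the wing.

step_arm([
  {"x": 0, "y": -0.02, "z": 0.3, "ax": 0, "ay": 0, "az": 0, "fingers": 0},
  {"x": 0, "y": -0.02, "z": 0.6, "ax": 0, "ay": 0, "az": 0, "fingers": 0},
  {"x": 0, "y": -0.02, "z": 0.8, "ax": 0, "ay": 0, "az": 0, "fingers": 0},
  {"x": 0, "y": -0.02, "z": 0.92, "ax": 0, "ay": 0, "az": 0, "fingers": 0},
  {"x": 0, "y": -0.02, "z": 0.92, "ax": 0, "ay": 0, "az": 0, "fingers": -0.2},
  {"x": 0, "y": -0.02, "z": 0.92, "ax": 0, "ay": 0, "az": 0, "fingers": -0.45},
  {"x": 0, "y": -0.02, "z": 0.92, "ax": 0, "ay": 0, "az": 0, "fingers": -0.45},
  {"x": 0, "y": -0.02, "z": 0.92, "ax": 0, "ay": 0, "az": 0, "fingers": -0.45},
])

```text
time: 9.3
tcp_pos: [510.7, 130.3, 167.2]
orientation: [[0.992, 0.128, 0.001], [0.128, -0.992, 0.0], [0.001, -0.0, -1.0]]
wrist_force: [-1.0, 0.3, -0.2]
finger_gap: 24.3
grasp_force: 0.0
```

step_arm([
  {"x": 0.002, "y": 0.041, "z": 0, "ax": 0, "ay": 0, "az": -0.191, "fingers": -0.45},
  {"x": 0.008, "y": 0.082, "z": 0, "ax": 0, "ay": 0, "az": -0.382, "fingers": -0.45},
  {"x": 0.018, "y": 0.122, "z": 0, "ax": 0, "ay": 0, "az": -0.573, "fingers": -0.45},
  {"x": 0.033, "y": 0.161, "z": 0, "ax": 0, "ay": 0, "az": -0.764, "fingers": -0.45},
  {"x": 0.051, "y": 0.198, "z": 0, "ax": 0, "ay": 0, "az": -0.955, "fingers": -0.45},
  {"x": 0.051, "y": 0.198, "z": 0, "ax": 0, "ay": 0, "az": -0.955, "fingers": -0.45},
])

```text
time: 10.05
tcp_pos: [521.9, 101.7, 166.8]
orientation: [[0.81, 0.587, 0.001], [0.587, -0.81, 0.0], [0.001, 0.0, -1.0]]
wrist_force: [-0.6, -0.2, -0.4]
finger_gap: 24.2
grasp_force: 0.0
```

step_arm([
  {"x": 0.002, "y": 0.041, "z": 0, "ax": 0, "ay": 0, "az": -0.191, "fingers": -0.45},
  {"x": 0.008, "y": 0.082, "z": 0, "ax": 0, "ay": 0, "az": -0.382, "fingers": -0.45},
  {"x": 0.018, "y": 0.122, "z": 0, "ax": 0, "ay": 0, "az": -0.573, "fingers": -0.45},
  {"x": 0.018, "y": 0.122, "z": 0, "ax": 0, "ay": 0, "az": -0.573, "fingers": -0.45},
])

```text
time: 10.55
tcp_pos: [534.7, 88.6, 166.6]
orientation: [[0.601, 0.799, 0.0], [0.799, -0.601, -0.0], [0.0, 0.0, -1.0]]
wrist_force: [-0.4, 0.4, 0.5]
finger_gap: 24.1
grasp_force: 0.2
```

```bash
cat >> h.py <<'E'
def lid(tag,n='wrist',lo=135,hi=215):
    shot(n,tag); im,P=cloud(tag); hsv=cv2.cvtColor(im,cv2.COLOR_BGR2HSV)
    org=(hsv[...,0]>3)&(hsv[...,0]<18)&(hsv[...,1]>170)&(np.hypot(P[...,0]-572,P[...,1]-137)<100)
    z=P[...,2][org]; z=z[(z>120)&(z<220)]; h,e=np.histogram(z,np.arange(120,220,4)); print(n,[(int(a),int(b)) for a,b in zip(e,h) if b>15])
    top=np.percentile(z,99); W=P[org&(P[...,2]>top-8)&(P[...,2]<top+8)]
    print('top',top,cv2.minAreaRect(W[:,:2].astype(np.float32)))
E
python3 - <<'E'
from h import *
lid('w4'); lid('t4','top'); s=env.read_state(); print(s['tcp_pos'],s['wrist_force'],s['q'][5])
E
```

```text
wrist [(144, 4072), (148, 15700), (152, 611), (160, 29), (164, 61), (168, 128), (172, 104), (176, 286), (180, 3681), (184, 704), (208, 16), (212, 19)]
top 184.7659708716161 ((569.1322631835938, 119.65404510498047), (147.4327850341797, 40.69091033935547), 38.97318649291992)
top [(144, 64), (148, 52), (180, 27)]
top 184.5134173126911 ((627.5247192382812, 195.28785705566406), (25.432754516601562, 12.600854873657227), 46.698856353759766)
[534.45507722  88.7651151  166.49506726] [ 0.18501293  0.52233026 -0.81268761] 0.787864745143218
```

View pics/w4.png

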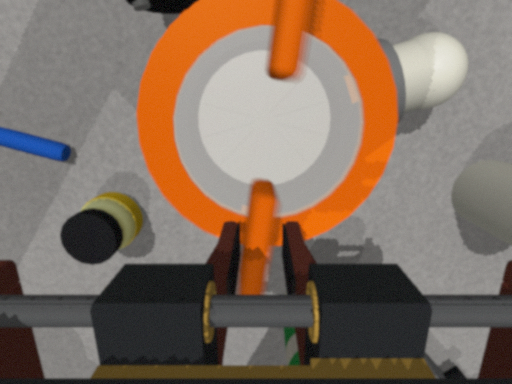

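The lid top fell from 162 to 149 mm, so it has dropped. The wing is at pixel (260,230) between the fingers. Now forward.

step_arm([
  {"x": 0, "y": 0, "z": 0.07, "ax": 0, "ay": 0, "az": 0, "fingers": -0.45},
  {"x": 0.002, "y": -0.041, "z": 0.07, "ax": 0, "ay": 0, "az": 0.191, "fingers": -0.45},
  {"x": 0.008, "y": -0.082, "z": 0.07, "ax": 0, "ay": 0, "az": 0.382, "fingers": -0.45},
  {"x": 0.018, "y": -0.122, "z": 0.07, "ax": 0, "ay": 0, "az": 0.573, "fingers": -0.45},
  {"x": 0.033, "y": -0.161, "z": 0.07, "ax": 0, "ay": 0, "az": 0.764, "fingers": -0.45},
  {"x": 0.051, "y": -0.198, "z": 0.07, "ax": 0, "ay": 0, "az": 0.955, "fingers": -0.45},
  {"x": 0.051, "y": -0.198, "z": 0.07, "ax": 0, "ay": 0, "az": 0.955, "fingers": -0.45},
])

```text
time: 11.52
tcp_pos: [514.9, 112.7, 155.4]
orientation: [[0.909, 0.416, -0.001], [0.416, -0.909, -0.0], [-0.001, -0.0, -1.0]]
wrist_force: [0.1, 0.1, 0.6]
finger_gap: 23.9
grasp_force: 0.0
```

step_arm([
  {"x": 0.002, "y": -0.041, "z": 0, "ax": 0, "ay": 0, "az": 0.191, "fingers": -0.45},
  {"x": 0.008, "y": -0.082, "z": 0, "ax": 0, "ay": 0, "az": 0.382, "fingers": -0.45},
  {"x": 0.018, "y": -0.122, "z": 0, "ax": 0, "ay": 0, "az": 0.573, "fingers": -0.45},
  {"x": 0.033, "y": -0.161, "z": 0, "ax": 0, "ay": 0, "az": 0.764, "fingers": -0.45},
  {"x": 0.051, "y": -0.198, "z": 0, "ax": 0, "ay": 0, "az": 0.955, "fingers": -0.45},
  {"x": 0.051, "y": -0.198, "z": 0, "ax": 0, "ay": 0, "az": 0.955, "fingers": -0.45},
])

```text
time: 12.28
tcp_pos: [509.8, 142.8, 155.6]
orientation: [[0.998, -0.069, -0.0], [-0.069, -0.998, -0.0], [-0.0, 0.0, -1.0]]
wrist_force: [0.7, 0.0, -0.2]
finger_gap: 23.8
grasp_force: 0.0
```

Run:
```python
from h import *
lid('w5'); s=env.read_state(); print(s['tcp_pos'],s['wrist_force'],s['q'][5])
```

```text
wrist [(140, 2499), (144, 18598), (152, 20), (156, 113), (160, 103), (164, 81), (168, 85), (172, 311), (176, 4364), (180, 73)]
top 179.68010895633498 ((556.6420288085938, 136.46307373046875), (41.626426696777344, 139.9672088623047), 80.3316650390625)
[509.80382106 142.59815604 155.61731302] [-1.08796408 -0.88503638 -0.48950778] 1.8892448982592418
```

step_arm([
  {"x": 0.002, "y": -0.041, "z": 0, "ax": 0, "ay": 0, "az": 0.191, "fingers": -0.45},
  {"x": 0.008, "y": -0.082, "z": 0, "ax": 0, "ay": 0, "az": 0.382, "fingers": -0.45},
  {"x": 0.013, "y": -0.102, "z": 0, "ax": 0, "ay": 0, "az": 0.477, "fingers": -0.45},
  {"x": 0.013, "y": -0.102, "z": 0, "ax": 0, "ay": 0, "az": 0.477, "fingers": -0.45},
])

```text
time: 12.82
tcp_pos: [513.0, 157.7, 155.8]
orientation: [[0.95, -0.313, -0.0], [-0.313, -0.95, -0.0], [-0.0, 0.0, -1.0]]
wrist_force: [0.3, 0.7, 0.6]
finger_gap: 24.3
grasp_force: 0.0
```

step_arm([
  {"x": 0, "y": -0.016, "z": 0, "ax": 0, "ay": 0, "az": 0.076, "fingers": -0.45},
  {"x": 0.001, "y": -0.025, "z": 0, "ax": 0, "ay": 0, "az": 0.115, "fingers": -0.45},
  {"x": 0.001, "y": -0.025, "z": 0, "ax": 0, "ay": 0, "az": 0.115, "fingers": -0.45},
])

```text
time: 13.2
tcp_pos: [514.3, 161.2, 155.9]
orientation: [[0.929, -0.371, -0.0], [-0.371, -0.929, -0.0], [-0.0, 0.0, -1.0]]
wrist_force: [-0.3, -0.2, -0.7]
finger_gap: 24.1
grasp_force: 0.2
```

Run:
```python
from h import *
lid('w6'); s=env.read_state(); print(s['tcp_pos'],s['wrist_force'],s['q'][5])
```

```text
wrist [(140, 19659), (144, 1057), (152, 36), (156, 111), (160, 111), (164, 85), (168, 98), (172, 1829), (176, 2846)]
top 177.67627163399678 ((557.5250244140625, 141.72860717773438), (41.77471160888672, 140.24258422851562), 64.09870147705078)
[514.24994731 161.16824758 155.88106654] [-0.329256   -1.14896627 -0.77023737] 2.2326331581575998
```

step_arm([
  {"x": 0, "y": -0.01, "z": 0, "ax": 0, "ay": 0, "az": 0.05, "fingers": -0.45},
  {"x": 0, "y": -0.02, "z": 0, "ax": 0, "ay": 0, "az": 0.08, "fingers": -0.45},
  {"x": 0, "y": -0.02, "z": 0, "ax": 0, "ay": 0, "az": 0.08, "fingers": -0.45},
])

```text
time: 13.62
tcp_pos: [514.8, 163.7, 155.7]
orientation: [[0.912, -0.411, -0.001], [-0.411, -0.912, -0.001], [-0.001, 0.001, -1.0]]
wrist_force: [-2.6, -4.3, 0.9]
finger_gap: 24.2
grasp_force: 2.2
```

step_arm([
  {"x": 0, "y": -0.01, "z": 0, "ax": 0, "ay": 0, "az": 0, "fingers": -0.45},
  {"x": 0, "y": -0.01, "z": 0, "ax": 0, "ay": 0, "az": 0, "fingers": -0.45},
])

```text
time: 13.88
tcp_pos: [514.8, 164.4, 155.5]
orientation: [[0.912, -0.41, -0.003], [-0.41, -0.912, -0.002], [-0.002, 0.003, -1.0]]
wrist_force: [-4.3, -7.1, 1.8]
finger_gap: 24.4
grasp_force: 4.1
```

Force is building at the stop. One more firm nudge, then look.

step_arm([
  {"x": 0, "y": -0.015, "z": 0, "ax": 0, "ay": 0, "az": 0, "fingers": -0.45},
  {"x": 0, "y": -0.015, "z": 0, "ax": 0, "ay": 0, "az": 0, "fingers": -0.45},
])

```text
time: 14.12
tcp_pos: [514.8, 164.9, 155.3]
orientation: [[0.912, -0.409, -0.005], [-0.409, -0.912, -0.005], [-0.003, 0.007, -1.0]]
wrist_force: [-6.0, -14.7, 4.4]
finger_gap: 24.5
grasp_force: 7.8
```

step_arm([
  {"x": 0, "y": 0.04, "z": 0, "ax": 0, "ay": 0, "az": 0, "fingers": -0.45},
  {"x": 0, "y": 0.06, "z": 0, "ax": 0, "ay": 0, "az": 0, "fingers": -0.1},
  {"x": 0, "y": 0.06, "z": 0, "ax": 0, "ay": 0, "az": 0, "fingers": 0},
  {"x": 0, "y": 0.06, "z": -0.2, "ax": 0, "ay": 0, "az": 0, "fingers": 0},
  {"x": 0, "y": 0.06, "z": -0.6, "ax": 0, "ay": 0, "az": -0.3, "fingers": 0},
  {"x": 0, "y": 0.06, "z": -1, "ax": 0, "ay": 0, "az": -0.5, "fingers": 0},
  {"x": 0, "y": 0.06, "z": -1, "ax": 0, "ay": 0, "az": -0.7, "fingers": 0},
  {"x": 0, "y": 0.06, "z": -1, "ax": 0, "ay": 0, "az": -0.7, "fingers": 0},
])

```text
time: 15.12
tcp_pos: [513.6, 159.7, 306.6]
orientation: [[0.998, -0.057, 0.002], [-0.057, -0.998, 0.001], [0.002, -0.001, -1.0]]
wrist_force: [0.1, 0.1, -0.1]
finger_gap: 44.5
grasp_force: 0.0
```

Run:
```python
from h import *
lid('w7'); s=env.read_state(); print(s['tcp_pos'],s['q'][5])
print(proj('w7',[[572.2-83*np.cos(.36),136.7+83*np.sin(.36),88],[572.2+83*np.cos(.36),136.7-83*np.sin(.36),88]]))
```

```text
wrist [(132, 20), (140, 6557), (144, 220), (168, 21), (172, 897), (176, 1108)]
top 177.59732653222056 ((575.811279296875, 138.21109008789062), (14.089408874511719, 185.94180297851562), 71.19683074951172)
[513.1058323  159.51685674 305.7627906 ] 1.9086198029890218
[[257.09749746 179.25720746]
 [299.93421644  44.45184025]]
```

View pics/w7.png

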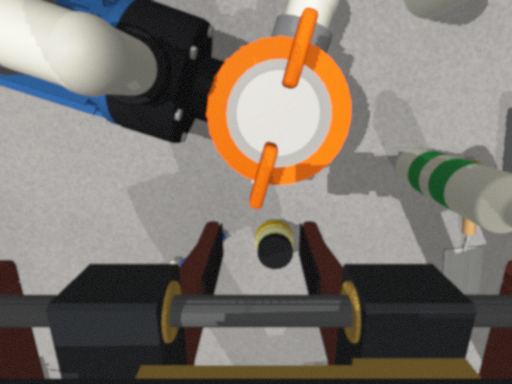

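Home: lid yaw -0.328 (relative 0.03) with its top at 142 mm. The wings at (303,48) and (264,175) lie along the marks. Next, the toggles.

step_arm([
  {"x": -0.03, "y": 0.3, "z": 0, "ax": 0, "ay": 0, "az": -0.1, "fingers": 0},
  {"x": -0.09, "y": 0.97, "z": 0, "ax": 0, "ay": 0, "az": -0.26, "fingers": 0},
  {"x": -0.09, "y": 0.97, "z": 0, "ax": 0, "ay": 0, "az": -0.26, "fingers": 0},
  {"x": -0.09, "y": 0.97, "z": 0, "ax": 0, "ay": 0, "az": -0.26, "fingers": 0},
])

```text
time: 15.68
tcp_pos: [490.7, 13.0, 304.9]
orientation: [[0.997, 0.074, -0.002], [0.074, -0.997, -0.0], [-0.002, -0.0, -1.0]]
wrist_force: [0.1, 0.2, 0.8]
finger_gap: 44.3
grasp_force: 0.0
```

step_arm([
  {"x": -0.22, "y": 0.95, "z": 0, "ax": 0, "ay": 0, "az": 0, "fingers": 0},
  {"x": -0.22, "y": 0.95, "z": 0, "ax": 0, "ay": 0, "az": 0, "fingers": 0},
  {"x": -0.22, "y": 0.95, "z": 0, "ax": 0, "ay": 0, "az": 0, "fingers": 0},
  {"x": -0.22, "y": 0.95, "z": 0, "ax": 0, "ay": 0, "az": 0, "fingers": 0},
])

```text
time: 16.18
tcp_pos: [470.0, -130.1, 305.2]
orientation: [[0.997, 0.076, -0.001], [0.076, -0.997, 0.001], [-0.001, -0.001, -1.0]]
wrist_force: [0.5, 0.7, 0.5]
finger_gap: 44.1
grasp_force: 0.0
```

step_arm([
  {"x": -0.22, "y": 0.95, "z": 0, "ax": 0, "ay": 0, "az": 0, "fingers": -0.2},
  {"x": -0.22, "y": 0.95, "z": 0, "ax": 0, "ay": 0, "az": 0, "fingers": -0.4},
  {"x": -0.22, "y": 0.95, "z": 0, "ax": 0, "ay": 0, "az": 0, "fingers": -0.4},
  {"x": -0.22, "y": 0.95, "z": 0, "ax": 0, "ay": 0, "az": 0, "fingers": -0.4},
  {"x": -0.22, "y": 0.95, "z": 0, "ax": 0, "ay": 0, "az": 0, "fingers": -0.4},
])

```text
time: 16.8
tcp_pos: [448.7, -272.7, 305.6]
orientation: [[0.997, 0.08, -0.0], [0.08, -0.997, 0.001], [-0.0, -0.001, -1.0]]
wrist_force: [0.7, -1.3, 0.6]
finger_gap: 26.6
grasp_force: 0.0
```

```bash
cat >> h.py <<'E'
def toggles(tag):
    im,_=shot('wrist',tag); im,P=cloud(tag); hsv=cv2.cvtColor(im,cv2.COLOR_BGR2HSV); z=P[...,2]
    near=(np.abs(P[...,0]-511)<70)&(np.abs(P[...,1]+330)<125)
    g=near&(hsv[...,0]>40)&(hsv[...,0]<85)&(hsv[...,1]>100)&(z>75)
    k=near&(hsv[...,2]<70)&(z>75)&(z<125)
    for nm,m in(('green',g),('black',k)):
        n,L,st,ce=cv2.connectedComponentsWithStats(m.astype(np.uint8))
        for i in range(1,n):
            if st[i,4]>60:
                Q=P[L==i]; T=Q[Q[:,2]>Q[:,2].max()-14]; print(nm,st[i,4],'top',T.mean(0).round(1),'zmax',Q[:,2].max().round(1),ce[i].round())
    B=P[near&(z>54)&(z<66)]; print('box',cv2.minAreaRect(B[:,:2].astype(np.float32)),len(B))
    s=env.read_state(); print(s['tcp_pos'],s['orientation'][:2,0],s['finger_gap'],s['time'])
E
python3 - <<'E'
from h import *
toggles('w8')
E
```

```text
green 223 top [ 491.2 -252.1  112.6] zmax 117.3 [246. 127.]
green 216 top [ 495.7 -291.   112.8] zmax 117.6 [280. 126.]
black 241 top [ 534.2 -367.   113.5] zmax 118.7 [349. 103.]
black 225 top [ 498.7 -330.4  112.7] zmax 117.6 [314. 127.]
black 259 top [ 504.  -409.   112.3] zmax 117.2 [381. 127.]
box ((515.47705078125, -329.244140625), (114.02156066894531, 244.07115173339844), 4.555902004241943) 14508
[ 448.78303414 -272.73526927  305.76517968] [0.99673008 0.08080293] 26.561061120075852 16.85
```

View pics/w8.png

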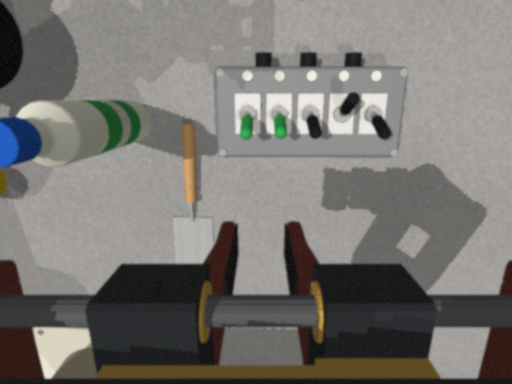

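Wrist view: green toggles at (246,127) and (280,126), world tips (491,-252) and (496,-291). I'll descend in front of them with one finger aimed at each.

step_arm([
  {"x": 0, "y": 0.016, "z": 0.3, "ax": 0, "ay": 0, "az": 0, "fingers": -0.4},
  {"x": 0, "y": 0.016, "z": 0.75, "ax": 0, "ay": 0, "az": 0, "fingers": -0.4},
  {"x": 0, "y": 0.016, "z": 0.75, "ax": 0, "ay": 0, "az": 0, "fingers": -0.4},
  {"x": 0, "y": 0.016, "z": 0.75, "ax": 0, "ay": 0, "az": 0, "fingers": -0.4},
])

```text
time: 17.35
tcp_pos: [449.5, -276.6, 194.7]
orientation: [[0.997, 0.08, 0.001], [0.08, -0.997, -0.0], [0.001, 0.0, -1.0]]
wrist_force: [-0.2, -0.6, 0.1]
finger_gap: 26.3
grasp_force: 0.0
```

step_arm([
  {"x": 0, "y": 0, "z": 0.35, "ax": 0, "ay": 0, "az": 0, "fingers": -0.4},
  {"x": 0, "y": 0, "z": 0.69, "ax": 0, "ay": 0, "az": 0, "fingers": -0.4},
  {"x": 0, "y": 0, "z": 0.69, "ax": 0, "ay": 0, "az": 0, "fingers": -0.4},
  {"x": 0, "y": 0, "z": 0.69, "ax": 0, "ay": 0, "az": 0, "fingers": -0.4},
])

```text
time: 17.85
tcp_pos: [450.5, -278.0, 92.7]
orientation: [[0.997, 0.079, 0.003], [0.079, -0.997, -0.002], [0.003, 0.002, -1.0]]
wrist_force: [0.6, -0.1, 0.0]
finger_gap: 26.2
grasp_force: 0.0
```

step_arm([
  {"x": 0.1, "y": 0, "z": 0, "ax": 0, "ay": 0, "az": 0, "fingers": -0.4},
  {"x": 0.17, "y": 0, "z": 0, "ax": 0, "ay": 0, "az": 0, "fingers": -0.4},
  {"x": 0.23, "y": 0, "z": 0, "ax": 0, "ay": 0, "az": 0, "fingers": -0.4},
  {"x": 0.29, "y": 0, "z": 0, "ax": 0, "ay": 0, "az": 0, "fingers": -0.4},
  {"x": 0.34, "y": 0, "z": 0, "ax": 0, "ay": 0, "az": 0, "fingers": -0.4},
  {"x": 0.38, "y": 0, "z": 0, "ax": 0, "ay": 0, "az": 0, "fingers": -0.4},
  {"x": 0.38, "y": 0, "z": 0, "ax": 0, "ay": 0, "az": 0, "fingers": -0.4},
])

```text
time: 18.73
tcp_pos: [502.4, -272.3, 89.6]
orientation: [[0.997, 0.08, -0.007], [0.08, -0.997, 0.001], [-0.007, -0.002, -1.0]]
wrist_force: [-15.3, -3.7, 11.7]
finger_gap: 26.3
grasp_force: 9.6
```

Both toggles are at their end stop (15 N). Back off, rise and check.

step_arm([
  {"x": -0.1, "y": 0, "z": 0, "ax": 0, "ay": 0, "az": 0, "fingers": -0.4},
  {"x": -0.35, "y": 0, "z": 0, "ax": 0, "ay": 0, "az": 0, "fingers": -0.4},
  {"x": -0.38, "y": 0, "z": -0.1, "ax": 0, "ay": 0, "az": 0, "fingers": -0.4},
  {"x": -0.38, "y": 0, "z": -0.5, "ax": 0, "ay": 0, "az": 0, "fingers": -0.4},
  {"x": -0.38, "y": 0, "z": -1, "ax": 0, "ay": 0, "az": 0, "fingers": -0.4},
  {"x": -0.38, "y": 0, "z": -1, "ax": 0, "ay": 0, "az": 0, "fingers": -0.4},
  {"x": -0.38, "y": 0, "z": -1, "ax": 0, "ay": 0, "az": 0, "fingers": -0.4},
  {"x": -0.38, "y": 0, "z": -1, "ax": 0, "ay": 0, "az": 0, "fingers": -0.4},
])

```text
time: 19.73
tcp_pos: [448.0, -276.3, 238.4]
orientation: [[0.997, 0.079, -0.002], [0.079, -0.997, 0.001], [-0.002, -0.002, -1.0]]
wrist_force: [-0.6, 0.7, 0.2]
finger_gap: 26.5
grasp_force: 0.0
```

Run:
```python
from h import *
toggles('w9'); lid('t9','top'); s=env.read_state(); print(s['wrist_force'],s['dq'].round(3) if hasattr(s['dq'],'round') else s['dq'])
im=cv2.imread('pics/t9.png'); cv2.imwrite('pics/t9c.png',cv2.resize(im[100:290,130:430],None,fx=2.66,fy=2.66,interpolation=cv2.INTER_CUBIC))
```

```text
green 329 top [ 526.4 -249.3  112.6] zmax 117.3 [239. 101.]
green 331 top [ 529.6 -288.2  112.8] zmax 118.0 [281. 101.]
black 373 top [ 534.  -366.5  112.9] zmax 117.7 [365. 102.]
black 355 top [ 498.3 -330.4  113. ] zmax 118.6 [322. 131.]
black 423 top [ 503.9 -408.4  112.3] zmax 117.8 [403. 132.]
box ((515.509765625, -329.14447021484375), (113.57984924316406, 243.9656524658203), 4.502917766571045) 20640
[ 447.82262239 -276.25883318  238.18447218] [0.9968471  0.07931014] 26.37930676802266 19.775
top [(132, 26), (136, 171), (140, 626), (144, 178), (168, 31), (172, 141), (176, 87)]
top 179.36625718167076 ((573.4271240234375, 137.30323791503906), (14.57638168334961, 184.73910522460938), 71.18743133544922)
[-3.32723274e-01  5.38405928e-04  6.24955539e-01] [-0.002 -0.001 -0.003 -0.002  0.002 -0.001]
```

View pics/t9c.png

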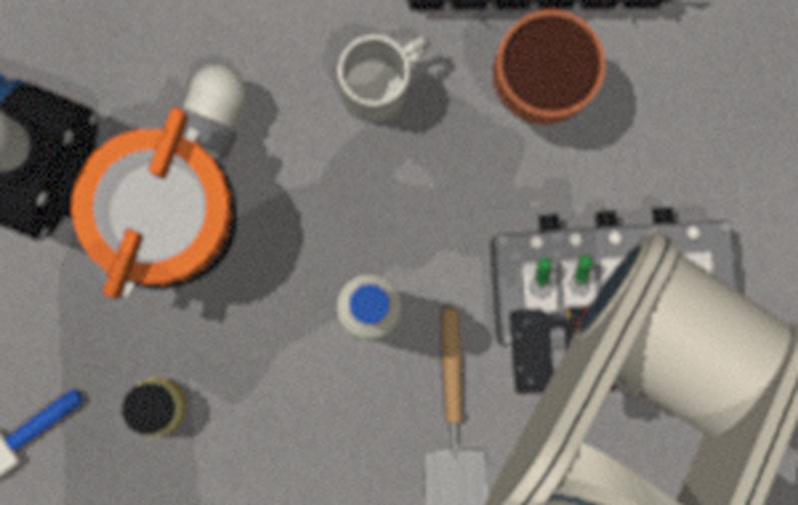

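The final view shows the lid wings aligned with the marks, the bottle upright at (368,303), and both greens on at (543,270) and (583,268), matching the on-position of the black toggle. The bystanders haven't moved.

```bash
python3 -c "
from workcell import env
print(env.hand_in())"
```

```text
the job is handed in; nothing more can be done
None
```

The job is done and handed in at about 20 s of the 67 s limit: the bottle stands upright clear of the lid, the lid is home in line with its marks, both green toggles are on, and the other things are as they were.

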